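Post a petri dish through the return flap

ROBOT

A 6-joint arm with a two-finger parallel gripper is mounted at the origin on a cart in front of the work surface, level with it; the furniture and walls round the work are solid. World frame = base frame: x ahead of the robot, y to its left, z up, the work surface at z = 0. Lengths are in m, angles in rad, forces in N, time in s.
With the tool pointing down it reaches from about 0.35 to 0.875 m from the base axis. Payload 15.5 kg.
Tool frame: the origin (TCP) lies midway between the tips of the shut fingers; the grasp point (between the pads) lies 19 mm behind it (bot.grasp_offset is the distance from the TCP to the grasp point, in m); z points along the fingers, y is the line along which they close (so a half turn about z gives the same grasp; the last joint's range is limited). The gripper opens to 85 mm and grips with 20 to 120 N. Pads are 22 mm wide; open, the fingers measure 114 mm over their backs; the gripper's body (76 mm by 85 mm) begins 54 mm behind the grasp point. The pads swing forward as they close: fully open they stand 13 mm farther back than shut.
Start: joints at [-1.393, 0.494, 1.345, -0, 1.302, -0.096], TCP at [0.169, -0.602, 0.231] pointing down, gripper open.
Joint ranges: [-2.91, 2.91], [-0.82, 2.16], [0.22, 2.67], [-1.22, 4.37], [0.12, 2.79], [-3.08, 3.08]. Speed limits (rad/s): [1.89, 1.89, 2.57, 3.01, 3.01, 3.01].

INTERFACE

Orientations are given as a rotation vector (axis times angle).
In Python, from station import bot gives the robot as it stands. The module is installed in compiled form; this text tells all that it offers.
- The arm moves only by the tool move_arm, never from a script. Its argument "increments" is a list of rows, each an object of numbers: "dx", "dy", "dz": the shift along the tool's x, y, z in m; "yaw": the turn about the tool's z in degrees. A call has 1 to 20 rows; each row shifts and turns the commanded pose from where the row before left it, along the tool's axes as they then stand; what a row does not reach is not made up. A row lasts 1/8 s, in which the tool goes at most 62.5 mm and 10.7 degrees, less where a joint would pass 70% of its speed; a pose out of reach is approached as far as the arm can. A call is refused whole if a number of a shift passes 0.0625 or a number of a turn 10.7, either way. A call with a gripper value outside its range is refused whole. "fingers" is the closure in counts, from 0 (fully open) to 255 (shut), set as the call begins (left out, the last holds). The fingers move at their own pace and stop on an object; "newtons" is the grip in N (left out, the last holds). Time passes only in rows, so rows that do not move let the fingers close. It gives the time, the measured TCP pose, the force, the opening and the grip force at its end, in the units of the state.
- bot.state(): the state, without advancing time (a new reading comes with each control period).
- bot.grab_frame(name): name is "scene" or "top" or "wrist"; returns a dict with "frame" (480x640x3 uint8, red, green, blue), "fovy" (degrees; the focal length in pixels is half the picture's height over the tangent of half this angle, whatever the lens; pixels are square), "cx", "cy" (the principal point, pixels), "pose" (4x4, takes a point from camera to world coordinates). Camera axes: x right, y up, looking along -z (the intrinsics and any distortion apply to the point x, -y, -z); pixel columns grow to the right and rows downward; lengths in m; the calibration is good to about 2 mm. A picture is of the moment at which its call begins. There is no depth.
- bot.sign_off(): hands the job in; it is judged then, once.
The state is a dict: "time_s": time; "qpos": joint angles; "joint_vel": joint speeds; "joint_efforts": joint torques, N m; "position": TCP position; "ee_rot": TCP orientation; "force": force on the tool from outside, world axes, zero at the start; "wrist_torque": the same for the moment, N m; "grip_width": finger opening in m; "gripper_force": force on a finger pad.
Only numpy, scipy, OpenCV 4.12 (cv2) and the standard library are available. Lean on these libraries where they do the work, as an engineer would, in place of code of your own. Each camera call takes 0.05 s, during which the arm holds its last target. There are 200 camera calls.

TASK

Push the petri dish across the blue deck of the dish return box and on through its orange swinging flap, so that the dish drops down inside the box, then draw back so that the flap swings fully shut behind it. Only push the dish with the fingertips or the outside of the fingers, never pick it up or lift it; leave the two capped vials standing where they are.

Things in the scene. Friction and masses are not known exactly. Their poses are not given: they have to be found in the camera images.
- station: Dish return box, fixed. Origin: on the bench (z = 0) straight below the middle of the flap. +x: the way the dish goes in; +y: to the left of that; z up. In front of the flap lies a level blue deck (see deck_front); behind it a white box with a clear cover, x = 0 to 112 mm, 80 mm wide, 100 mm high. The header bar over the flap: front at x = -4 mm, underside 94 mm above the bench.
- deck_front (a point): Middle of the open front edge of the blue deck, on its top, 55 mm above the bench; station axes. The deck runs from here 160 mm along +x to the flap and is 210 mm wide, with lips 3 mm high along its two sides.
- mouth (a point): Middle of the mouth, on the deck straight under the flap's hinge; station axes. The mouth is 68 mm wide and 34 mm high (deck to hinge). Two aluminium guide rails, 14 mm high and 5 mm thick, lead to it: they stand at y = +-62 mm where x = -36 mm and close in to y = +-37 mm at the mouth.
- drop_edge (a point): Middle of the deck's inner edge, 8 mm inside the flap. Beyond it a steep slide leads to the box's floor, 5 mm above the bench: a dish whose middle is pushed 5 mm or more past this edge tips over it and slides in by itself.
- flap (a joint): Angle of the orange flap, 64 mm wide, 31 mm long and 3 mm thick, hinged along its upper edge 34 mm above the deck. 0 = hanging shut, grows as its lower edge swings into the box (at most 1.5 rad). It weighs 12 g and opens under less than 0.3 N, also when the dish is simply pushed against it; it falls shut by its own weight.
- flap_edge (a point): Middle of the flap's lower edge, 2.5 mm above the deck when shut.
- dish_center (a point): Centre of the open, clear round petri dish, 55 mm across and 12 mm high, about 30 g, half-way up (6 mm above its underside). It starts flat on the blue deck, bowl upward, in line with the mouth or up to 40 mm to either side of that line, 78 to 95 mm in front of the flap.
- green_vial_center (a point): Centre of the green-capped vial, 24 mm across and 52 mm high, half-way up; it stands on the bench to the left of the white box. Leave it.
- red_vial_center (a point): Centre of the red-capped vial, same size, half-way up; it stands on the bench to the right of the white box. Leave it.
Mind the look-alikes: they are no part of the job. Of the things that look like the part that bears dish_center, the largest one is meant.

How it is judged:
By the outcome, as a careful person would: the job done as asked, in the order asked, and still so for the second after the job is handed in, with the robot touching nothing.
It also fails if it takes over 54 s, if anything falls off the work surface, if the arm or the gripper's body presses on something with over 40 N, if the wrist force passes 120 N, or if a joint passes its speed limit or range.

## Working session

There is one attempt and no reset: what is moved stays moved. The work goes in short steps, Python scripts to look and compute and a tool call to move; the robot and the scene stay as the last step left them, time stands still between calls to the robot, and variables do not carry over. Pictures are saved under pics/ and viewed, at most 10 in all, crops included, and the job is handed in when it is done.

Besides the shell and the picture viewer there is one more tool, called after ">>>" in YAML: its name, and indented under it one key for each argument. move_arm: Moves the arm, as the interface text tells. Its arguments: {"type":"object","properties":{"increments":{"type":"array"},"fingers":{"type":"number"},"newtons":{"type":"number"}},"required":["increments"]}

```bash
mkdir -p pics
cat > h.py <<'E'
import numpy as np, cv2
from station import bot
def grab(n):
    f=bot.grab_frame(n); np.save(f'{n}.npy',f,allow_pickle=True); return f
def load(n): return np.load(f'{n}.npy',allow_pickle=True).item()
def ray(f,u,v,z):
    F=240/np.tan(np.radians(f['fovy'])/2); P=np.array(f['pose'])
    d=P[:3,:3]@np.array([(u-f['cx'])/F,-(v-f['cy'])/F,-1]); o=P[:3,3]
    return o+d*(z-o[2])/d[2]
def save(f,n): cv2.imwrite(f'pics/{n}.png',f['frame'][:,:,::-1])
E
python3 - <<'E'
from h import *
for n in('scene','top'):
    f=grab(n); save(f,n+'1'); print(n,{k:v for k,v in f.items() if k!='frame'})
print(bot.state())
E
```

```text
scene {'fovy': 54.07288793879321, 'cx': 323.28381023042874, 'cy': 236.61772803851366, 'pose': array([[-0.83737553,  0.30934841, -0.45067259,  0.16733082],
       [-0.54662681, -0.47564038,  0.6891773 ,  0.39791899],
       [-0.00116218,  0.82344993,  0.56738775,  0.56616036],
       [ 0.        ,  0.        ,  0.        ,  1.        ]])}
top {'fovy': 45.732724083389996, 'cx': 314.97530995883, 'cy': 247.5659028796817, 'pose': array([[-0.01804436,  0.99633988, -0.08355389,  0.49676651],
       [-0.9998126 , -0.01856686, -0.00548066, -0.16754698],
       [-0.00701193,  0.08343934,  0.99648819,  0.93776785],
       [ 0.        ,  0.        ,  0.        ,  1.        ]])}
{'time_s': 0.1, 'qpos': array([-1.39252264e+00,  4.94099924e-01,  1.34605769e+00,  2.66126487e-05,
        1.30249496e+00, -9.55090887e-02]), 'joint_vel': array([ 6.32357454e-04, -1.40438532e-03,  3.21977481e-04, -6.44440532e-05,
       -1.42191368e-03, -1.09863793e-03]), 'joint_efforts': array([-4.83611420e-04, -8.83590746e+01, -3.84558356e+01, -1.31030702e-04,
        5.27017270e-03,  1.94690045e-05]), 'position': array([ 0.16893436, -0.60140886,  0.2307769 ]), 'ee_rot': array([-3.11115440e+00, -4.28559417e-01,  2.86018274e-05]), 'force': array([-0.43524244,  0.45185945,  1.08700671]), 'wrist_torque': array([ 0.03869146, -0.00928171,  0.011588  ]), 'gripper_force': 0.0, 'grip_width': 0.08516814975112794}
```

View pics/top1.png

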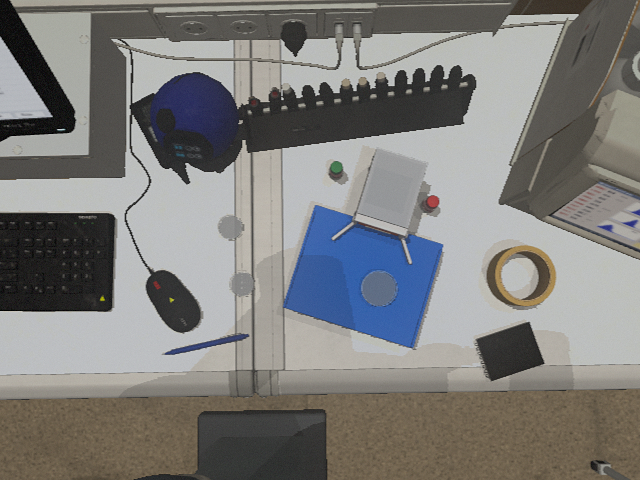

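View pics/scene1.png

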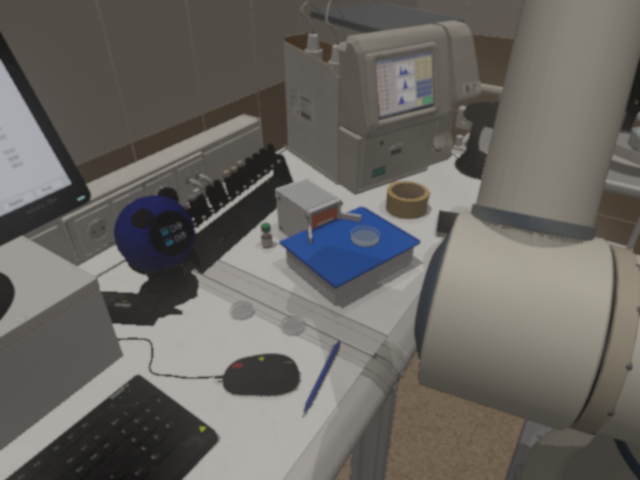

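The top view shows the deck with corners near (315,205), (443,243), (416,348) and (284,307), and the dish at (379,288). The mouth is near (383,222), with vials at (336,170) and (432,203). The smaller look-alike discs lie on the bench.

```bash
cat > m.py <<'E'
from h import *
def measure(f):
    im=f['frame']; hsv=cv2.cvtColor(im,cv2.COLOR_RGB2HSV)
    m=cv2.inRange(hsv,(100,150,60),(125,255,255)); m[:, :265]=0
    c=max(cv2.findContours(m,0,1)[0],key=cv2.contourArea)
    pts=np.array([ray(f,*p[0],.055)[:2] for p in cv2.convexHull(c)],np.float32)
    r=cv2.minAreaRect(pts*1000); print('rect',r)
    h=cv2.findContours(m,cv2.RETR_CCOMP,2); 
    best=[k for k,g in zip(h[0],h[1][0]) if g[3]>=0 and cv2.contourArea(k)>300]
    out=[]
    for k in best:
        (u,v),a,_=cv2.fitEllipse(k); out.append(ray(f,u,v,.061)); print('hole',u,v,a,out[-1])
    B=cv2.boxPoints(r)/1000
    return r,B,out
if __name__=='__main__':
    f=load('top'); r,B,o=measure(f); print(B)
    c=np.array(r[0])/1000
    # insertion axis: box direction closest to +world x
    e=[B[1]-B[0],B[2]-B[1]]; s=min(e,key=np.linalg.norm); s=s/np.linalg.norm(s); s*=np.sign(s[0])
    l=np.array([-s[1],s[0]]); mouth=c+.08*s
    print('yaw',np.degrees(np.arctan2(s[1],s[0])),'mouth',mouth)
    for q in o: d=q[:2]-mouth; print('dish st',d@s,d@l)
    print('tape/vials', ray(f,432,203,.05),ray(f,336,170,.05))
E
python3 m.py
```

```text
rect ((526.226806640625, -236.4064178466797), (208.792236328125, 166.65525817871094), 71.51832580566406)
hole 378.9525146484375 288.1101989746094 (37.4263916015625, 38.08732604980469) [ 0.5059799  -0.25983239  0.061     ]
[[ 0.41410306 -0.30900335]
 [ 0.57216316 -0.36183327]
 [ 0.6383506  -0.16380948]
 [ 0.48029047 -0.11097955]]
yaw -18.481659 mouth [ 0.60210082 -0.2617665 ]
dish st -0.09177662495275789 -0.028636076077447132
tape/vials [ 0.6381324  -0.34804654  0.05      ] [ 0.69379062 -0.1981677   0.05      ]
```

>>> move_arm:
  increments:
    - {"yaw":8.55}
    - {"yaw":8.55}
    - {"yaw":8.55}
    - {"yaw":8.55}
    - {"dx":0.021,"dy":-0.0364}
    - {"dx":0.021,"dy":-0.0364}
    - {"dx":0.021,"dy":-0.0364}
    - {"dx":0.021,"dy":-0.0364}
    - {"dx":0.021,"dy":-0.0364}
    - {"dx":0.021,"dy":-0.0364}
    - {"dx":0.021,"dy":-0.0364}
    - {"dx":0.021,"dy":-0.0364}
    - {"dx":0.021,"dy":-0.0364}
    - {"dx":0.021,"dy":-0.0364}
    - {}
    - {}
  fingers: 190

```text
invalid input
```

Run:
```python
from h import *
for n in('wrist','top'): f=grab(n); save(f,n+'2')
f=load('wrist');print(f['fovy'],f['cx'],f['cy'],f['pose'])
from scipy.spatial.transform import Rotation as R
s=bot.state();print(R.from_rotvec(s['ee_rot']).as_matrix())
```

```text
66.28600082654876 319.4963215209202 239.49431341486286 [[ 2.70377724e-01  9.16316476e-01  2.95398040e-01  2.46226221e-01]
 [-9.62753846e-01  2.57641647e-01  8.20110649e-02 -5.81289079e-01]
 [-9.58747350e-04 -3.06569564e-01  9.51847773e-01  3.74981409e-01]
 [ 0.00000000e+00  0.00000000e+00  0.00000000e+00  1.00000000e+00]]
[[ 9.62763212e-01  2.70346039e-01 -1.29847276e-04]
 [ 2.70346061e-01 -9.62762942e-01  7.23947864e-04]
 [ 7.07042921e-05 -7.32094070e-04 -9.99999730e-01]]
```

View pics/wrist2.png

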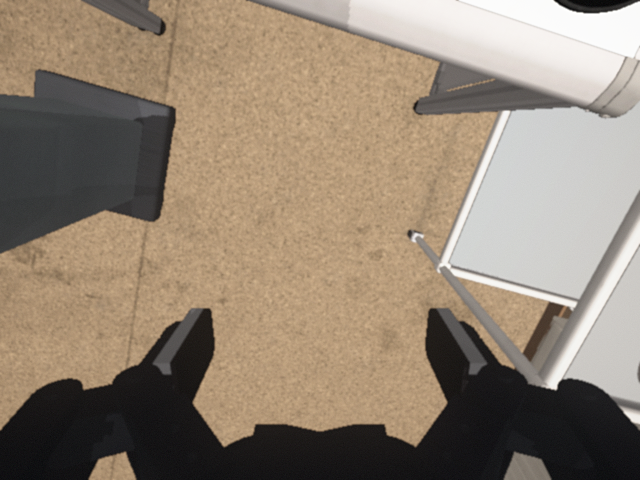

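The move was refused as a whole and the arm is still at the start. The wrist picture shows only the floor and the open fingers. I'll resend it with every key in every row.

>>> move_arm:
  increments:
    - {"dx":0,"dy":0,"dz":0,"yaw":8.55}
    - {"dx":0,"dy":0,"dz":0,"yaw":8.55}
    - {"dx":0,"dy":0,"dz":0,"yaw":8.55}
    - {"dx":0,"dy":0,"dz":0,"yaw":8.55}
    - {"dx":0.021,"dy":-0.0364,"dz":0,"yaw":0}
    - {"dx":0.021,"dy":-0.0364,"dz":0,"yaw":0}
    - {"dx":0.021,"dy":-0.0364,"dz":0,"yaw":0}
    - {"dx":0.021,"dy":-0.0364,"dz":0,"yaw":0}
    - {"dx":0.021,"dy":-0.0364,"dz":0,"yaw":0}
    - {"dx":0.021,"dy":-0.0364,"dz":0,"yaw":0}
    - {"dx":0.021,"dy":-0.0364,"dz":0,"yaw":0}
    - {"dx":0.021,"dy":-0.0364,"dz":0,"yaw":0}
    - {"dx":0.021,"dy":-0.0364,"dz":0,"yaw":0}
    - {"dx":0.021,"dy":-0.0364,"dz":0,"yaw":0}
    - {"dx":0,"dy":0,"dz":0,"yaw":0}
    - {"dx":0,"dy":0,"dz":0,"yaw":0}
  fingers: 190

```text
time_s: 2.2
position: [0.4835, -0.3233, 0.2311]
ee_rot: [3.101, -0.505, -0.001]
force: [-0.1, -0.6, -0.3]
grip_width: 0.0219
gripper_force: 0.0
```

Run:
```python
from h import *
f=grab('wrist'); save(f,'wrist3')
```

```text
(no output)
```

View pics/wrist3.png

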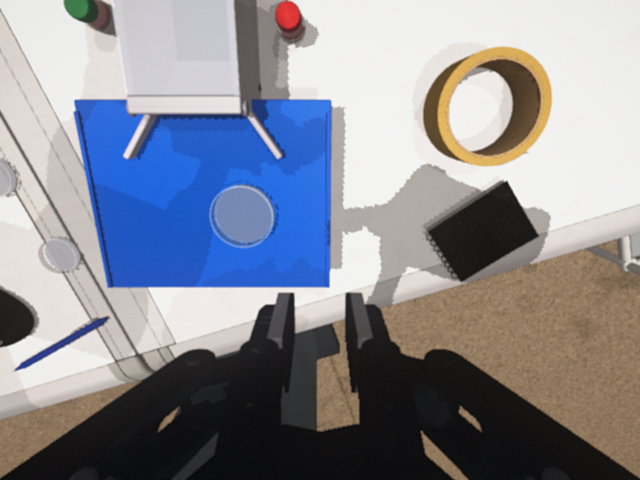

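The wrist view shows the deck with front corners (107,287) and (330,287) and back corners (76,100) and (331,100). Rail tips are at (127,157) and (281,157), and the dish is at (242,216).

Run:
```python
from h import *
f=load('wrist')
for n,u,v,z in [('FL',107,287,.055),('FR',330,287,.055),('BL',76,100,.055),('BR',331,100,.055),('railL',127,157,.069),('railR',281,157,.069),('headL',128,113,.094),('headR',241,113,.094)]:
    print(n,ray(f,u,v,z)[:2].round(4))
from m import measure
r,B,o=measure(f);print(B)
```

```text
FL [ 0.4808 -0.1087]
FR [ 0.4132 -0.3108]
BL [ 0.6381 -0.1659]
BR [ 0.5721 -0.3633]
railL [ 0.5829 -0.1912]
railR [ 0.543  -0.3105]
headL [ 0.6088 -0.2195]
headR [ 0.5828 -0.2971]
rect ((503.0390625, -307.6087341308594), (60.948062896728516, 166.2796630859375), 71.48063659667969)
[[ 0.4145252  -0.31009743]
 [ 0.5721943  -0.362912  ]
 [ 0.5915529  -0.30512005]
 [ 0.43388385 -0.25230548]]
```

>>> move_arm:
  increments:
    - {"dx":0,"dy":-0.006,"dz":0.04,"yaw":0}
    - {"dx":0,"dy":0,"dz":0.045,"yaw":0}
    - {"dx":0,"dy":0,"dz":0.044,"yaw":0}
    - {"dx":0,"dy":0,"dz":0.03,"yaw":0}
    - {"dx":0,"dy":0,"dz":0.01,"yaw":0}
    - {"dx":0,"dy":-0.005,"dz":0,"yaw":0}
    - {"dx":0,"dy":-0.005,"dz":0,"yaw":0}
    - {"dx":0,"dy":-0.005,"dz":0,"yaw":0}
    - {"dx":0,"dy":0,"dz":0.003,"yaw":0}
    - {"dx":0,"dy":-0.004,"dz":0,"yaw":0}
    - {"dx":0,"dy":-0.004,"dz":0,"yaw":0}
    - {"dx":0,"dy":-0.004,"dz":0,"yaw":0}
    - {"dx":0,"dy":0,"dz":0,"yaw":0}

```text
time_s: 3.88
position: [0.4952, -0.293, 0.0604]
ee_rot: [3.099, -0.505, 0.004]
force: [-0.5, -3.5, 12.9]
grip_width: 0.0218
gripper_force: 6.4
```

Run:
```python
from h import *
f=grab('wrist'); g=grab('top')
cv2.imwrite('pics/p4.png',np.hstack([cv2.resize(f['frame'],(400,300)),g['frame'][150:450,240:640]])[:,:,::-1])
```

```text
(no output)
```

View pics/p4.png

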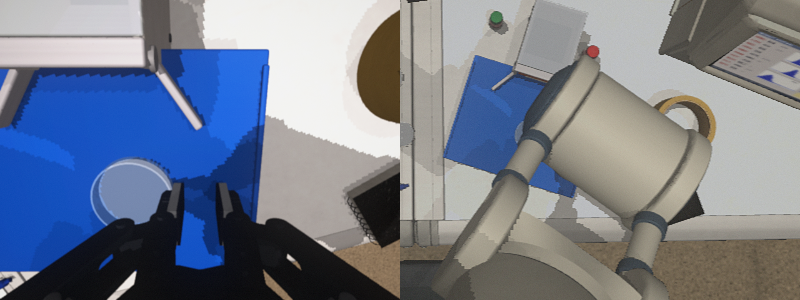

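The dish is at about (130,190) in the left half, touching the left finger. The tips press on something with 13 N, so I'll raise slightly and measure.

>>> move_arm:
  increments:
    - {"dx":0,"dy":0,"dz":-0.004,"yaw":0}
    - {"dx":0,"dy":0,"dz":0,"yaw":0}

```text
time_s: 4.22
position: [0.4943, -0.292, 0.0635]
ee_rot: [3.101, -0.505, 0.001]
force: [0.2, -0.3, -0.5]
grip_width: 0.0217
gripper_force: 0.0
```

```bash
cat > st.py <<'E'
from h import *
M=np.array([.5986,-.2606]); a=np.radians(-18.5); S=np.array([np.cos(a),np.sin(a)]); L=np.array([-S[1],S[0]])
def st(p): d=np.array(p)[:2]-M; return np.round(1000*np.array([d@S,d@L]),1)
E
python3 - <<'E'
from st import *
f=grab('wrist'); s=bot.state(); print('tcp',st(s['position']),s['position'][2],s['force'])
cv2.imwrite('pics/p5.png',cv2.resize(f['frame'][220:440,80:400],(800,550))[:,:,::-1])
E
```

```text
tcp [-89.1 -62.8] 0.06333553133309196 [-0.2725678  -0.41455252  0.22351384]
```

View pics/p5.png

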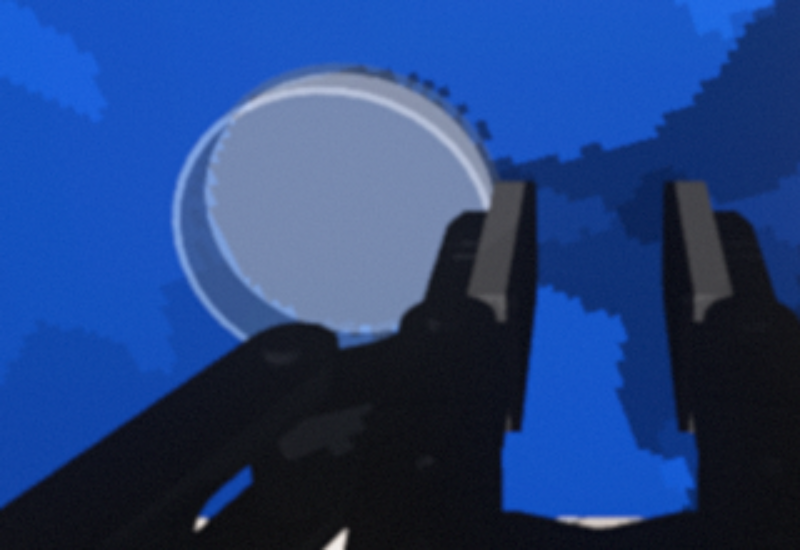

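Run:
```python
from st import *
f=load('wrist')
for u,v in [(213,306),(149,306),(277,300),(211,255)]: print(st(ray(f,u,v,.067)))
g=load('top')
```

```text
[-83.8 -17.9]
[-83.8   9.5]
[-80.9 -45.3]
[-60.5 -19.1]
```

The dish is at station (-87, -18) mm, and the finger's outer face is 17.4 mm from the TCP. I'll push 18 mm more to the left, then go round behind the dish.

>>> move_arm:
  increments:
    - {"dx":0,"dy":-0.004,"dz":0.001,"yaw":0}
    - {"dx":0,"dy":-0.005,"dz":0,"yaw":0}
    - {"dx":0,"dy":-0.005,"dz":0,"yaw":0}
    - {"dx":0,"dy":-0.004,"dz":0,"yaw":0}
    - {"dx":0,"dy":0,"dz":0,"yaw":0}
    - {"dx":0,"dy":0.005,"dz":0,"yaw":0}
    - {"dx":0,"dy":0.007,"dz":0,"yaw":0}
    - {"dx":-0.024,"dy":0,"dz":0,"yaw":0}
    - {"dx":-0.024,"dy":0,"dz":0,"yaw":0}
    - {"dx":0,"dy":-0.028,"dz":0,"yaw":0}
    - {"dx":0,"dy":-0.028,"dz":0,"yaw":0}
    - {"dx":0,"dy":0,"dz":0,"yaw":0}
    - {"dx":0,"dy":0,"dz":0,"yaw":0}

```text
time_s: 5.9
position: [0.4684, -0.2186, 0.0623]
ee_rot: [3.1, -0.505, 0.0]
force: [-0.2, -0.0, -0.4]
grip_width: 0.0217
gripper_force: 0.0
```

Run:
```python
from st import *
f=grab('wrist'); s=bot.state(); print('tcp',st(s['position']),s['position'][2],s['force'])
save(f,'p6')
```

```text
tcp [-136.8   -1.7] 0.062302489389754495 [ 0.1911968   0.2299328  -0.11147796]
```

View pics/p6.png

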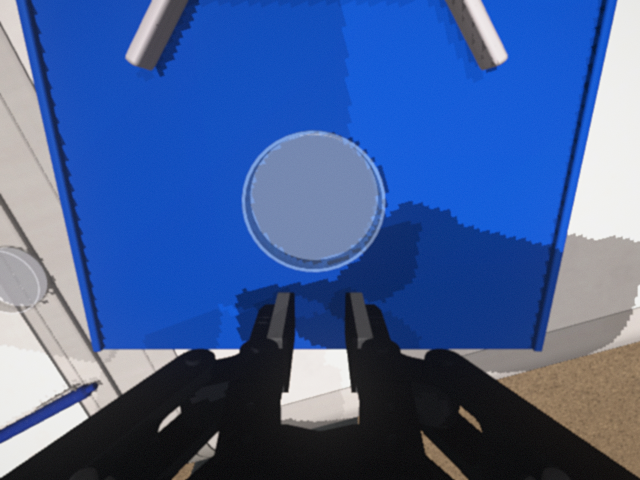

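The dish at (314,200) is nearly centred between the rail tips at (140,68) and (495,65), and the fingers straddle the line. Next is the straight push.

>>> move_arm:
  increments:
    - {"dx":0.008,"dy":-0.001,"dz":0,"yaw":0}
    - {"dx":0.008,"dy":0,"dz":0,"yaw":0}
    - {"dx":0.008,"dy":0,"dz":0,"yaw":0}
    - {"dx":0.008,"dy":0,"dz":0,"yaw":0}
    - {"dx":0.008,"dy":0,"dz":0,"yaw":0}
    - {"dx":0.008,"dy":0,"dz":0,"yaw":0}
    - {"dx":0.008,"dy":0,"dz":0,"yaw":0}
    - {"dx":0.008,"dy":0,"dz":0,"yaw":0}
    - {"dx":0.007,"dy":0,"dz":0,"yaw":0}
    - {"dx":0.007,"dy":0,"dz":0,"yaw":0}
    - {"dx":0.006,"dy":0,"dz":0,"yaw":0}
    - {"dx":0.006,"dy":0,"dz":0,"yaw":0}
    - {"dx":0.006,"dy":0,"dz":0,"yaw":0}
    - {"dx":0.006,"dy":0,"dz":0,"yaw":0}
    - {"dx":0.006,"dy":0,"dz":0,"yaw":0}
    - {"dx":0.006,"dy":0,"dz":0,"yaw":0}
    - {"dx":0,"dy":0,"dz":0,"yaw":0}
    - {"dx":0,"dy":0,"dz":0,"yaw":0}

```text
time_s: 8.2
position: [0.5766, -0.2531, 0.0622]
ee_rot: [-3.101, 0.505, 0.0]
force: [-0.9, -0.1, 0.7]
grip_width: 0.0216
gripper_force: 0.0
```

Run:
```python
from st import *
f=grab('wrist'); g=grab('scene');s=bot.state(); print('tcp',st(s['position']),s['position'][2],s['force'])
cv2.imwrite('pics/p7.png',np.hstack([cv2.resize(f['frame'],(400,300)),cv2.resize(g['frame'][160:310,250:450],(400,300))])[:,:,::-1])
```

```text
tcp [-23.3   0.2] 0.06224699914527472 [-0.46196423 -0.07841795  0.31942805]
```

View pics/p7.png

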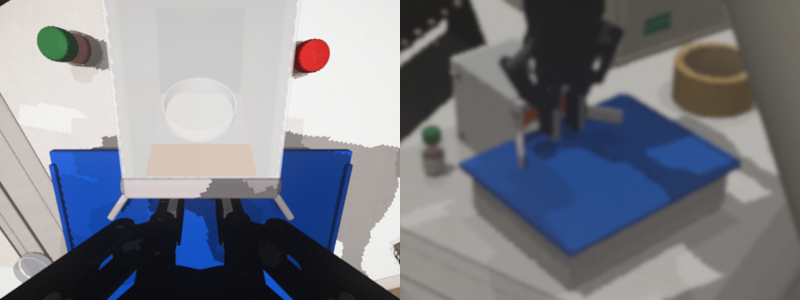

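The left half shows the dish under the clear cover at about (200,110). The flap's lower edge is at row 144. I'll draw back first, then check that the flap is shut.

>>> move_arm:
  increments:
    - {"dx":-0.02,"dy":0,"dz":0,"yaw":0}
    - {"dx":-0.03,"dy":0,"dz":0,"yaw":0}
    - {"dx":-0.02,"dy":0,"dz":-0.02,"yaw":0}
    - {"dx":0,"dy":0,"dz":-0.05,"yaw":0}
    - {"dx":0,"dy":0,"dz":-0.05,"yaw":0}
    - {"dx":0,"dy":0,"dz":-0.03,"yaw":0}
    - {"dx":0,"dy":0,"dz":0,"yaw":0}
    - {"dx":0,"dy":0,"dz":0,"yaw":0}

```text
time_s: 9.3
position: [0.51, -0.2307, 0.2117]
ee_rot: [-3.1, 0.505, 0.001]
force: [-0.5, 0.0, -0.5]
grip_width: 0.0215
gripper_force: 0.0
```

Run:
```python
from st import *
f=load('wrist')
print('flap edge if shut',st(ray(f,320,230,.0575)),'dish rim floor',st(ray(f,320,176,.02)),'deck',st(ray(f,320,176,.067)))
print('rim width floor/deck',[np.ptp([st(ray(f,u,165,z))[1] for u in (262,376)]) for z in(.017,.067)])
f=grab('wrist'); g=grab('scene')
cv2.imwrite('pics/p8.png',np.hstack([cv2.resize(f['frame'],(400,300)),cv2.resize(g['frame'][160:280,250:410],(400,300))])[:,:,::-1])
```

```text
flap edge if shut [13.4 -0.6] dish rim floor [30.8 -0.6] deck [37.5 -0.6]
rim width floor/deck [np.float64(58.0), np.float64(42.6)]
```

View pics/p8.png

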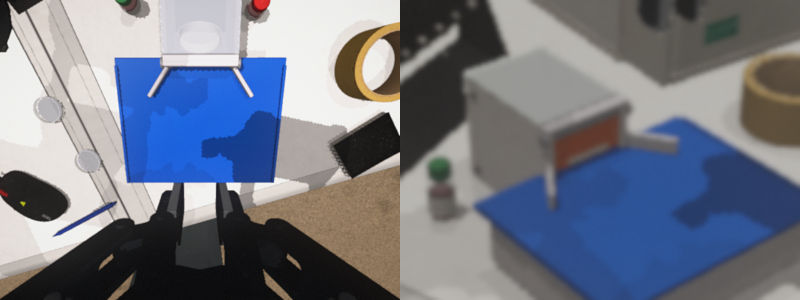

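The deck is now empty and the dish is in the box at about (200,38) in the left half. A light strip at the flap's lower edge in the scene view needs a closer look, so I'll move the camera over the box.

>>> move_arm:
  increments:
    - {"dx":0.025,"dy":0,"dz":0,"yaw":0}
    - {"dx":0.025,"dy":0,"dz":0,"yaw":0}
    - {"dx":0,"dy":0,"dz":0.03,"yaw":0}
    - {"dx":0,"dy":0,"dz":0,"yaw":0}
    - {"dx":0,"dy":0,"dz":0,"yaw":0}

```text
time_s: 10.02
position: [0.5576, -0.2468, 0.1825]
ee_rot: [-3.1, 0.505, 0.001]
force: [0.5, 0.6, 0.6]
grip_width: 0.022
gripper_force: 0.0
```

Run:
```python
from st import *
g=load('scene'); f=grab('wrist'); s=bot.state(); print(st(s['position']),s['position'][2])
# predicted pixel rows in the wrist image
def proj(f,x,y,z):
    w=np.append(M+S*x/1000+L*y/1000,z); P=f['pose']; c=P[:3,:3].T@(w-P[:3,3]); F=240/np.tan(np.radians(f['fovy'])/2)
    return np.round([f['cx']+F*c[0]/-c[2],f['cy']-F*c[1]/-c[2]],1)
for n,p in dict(hdr=(-4,0,.1),hinge=(0,0,.089),shutL=(0,32,.0575),shutR=(0,-32,.0575),back=(112,0,.1)).items(): print(n,'wrist',proj(f,*p),'scene',proj(g,*p))
for y in(32,-32): print('scene top',proj(g,0,y,.0885),'bot',proj(g,0,y,.0575),'deck',proj(g,0,y,.055))
a=cv2.resize(f['frame'][60:360,150:490],(453,400)); b=cv2.resize(g['frame'][195:245,290:360],(347,248),interpolation=cv2.INTER_CUBIC); b=cv2.copyMakeBorder(b,0,152,0,0,0)
cv2.imwrite('pics/p9.png',np.hstack([a,b])[:,:,::-1])
```

```text
[-43.    0.1] 0.18295539916091974
hdr wrist [319.  190.6] scene [324.2 205.1]
hinge wrist [319.  181.4] scene [323.  209.1]
shutL wrist [275.1 174.6] scene [310.2 228.2]
shutR wrist [363.  174.6] scene [335.4 217.3]
back wrist [318.8 -28.9] scene [289.8 182.9]
scene top [309.9 214.7] bot [310.2 228.2] deck [310.2 229.3]
scene top [335.6 204.1] bot [335.4 217.3] deck [335.4 218.4]
```

View pics/p9.png

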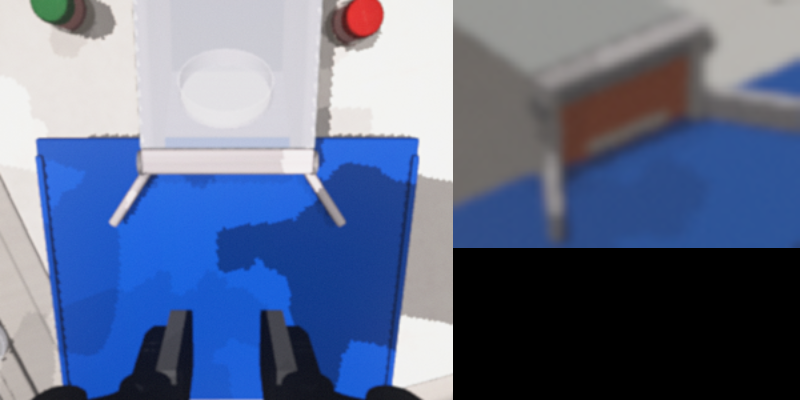

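The flap is shut: it reaches the deck in the scene crop (the light strip is a label), and no orange shows behind the header from above. As a last check, I'll triangulate the height of the dish from the two wrist views.

```bash
cat > d.py <<'E'
from st import *
f=load('wrist')
for z in (.012,.017,.03,.04,.067):
    print(z,'centre',st(ray(f,319,126,z)),'near',st(ray(f,319,155,z)),'far',st(ray(f,319,96,z)),'w',np.ptp([st(ray(f,u,126,z))[1] for u in(283.5,355.5)]))
E
python3 d.py
python3 - <<'E'
from st import *
o=load('wrist')['frame'].astype(int); f=grab('wrist')
print('diff',np.abs(f['frame'][80:175,260:380].astype(int)-o[80:175,260:380]).mean())
E
```

```text
0.012 centre [33.2  0.1] near [10.   0.1] far [56.2  0.1] w 58.9
0.017 centre [33.3  0.1] near [10.5  0.1] far [55.9  0.1] w 58.0
0.03 centre [33.5  0.1] near [11.6  0.1] far [55.1  0.1] w 55.6
0.04 centre [33.6  0.1] near [12.5  0.1] far [54.5  0. ] w 53.6
0.067 centre [34.  0.] near [14.8  0. ] far [52.9 -0. ] w 48.6
diff 1.7001754385964911
```

The dish has dropped to z ≈ 30 mm, tilted on the slide. I'll let some time pass to see whether it is still sliding.

>>> move_arm:
  increments:
    - {"dx":0,"dy":0,"dz":0,"yaw":0}
    - {"dx":0,"dy":0,"dz":0,"yaw":0}
    - {"dx":0,"dy":0,"dz":0,"yaw":0}
    - {"dx":0,"dy":0,"dz":0,"yaw":0}
    - {"dx":0,"dy":0,"dz":0,"yaw":0}
    - {"dx":0,"dy":0,"dz":0,"yaw":0}
    - {"dx":0,"dy":0,"dz":0,"yaw":0}
    - {"dx":0,"dy":0,"dz":0,"yaw":0}
    - {"dx":0,"dy":0,"dz":0,"yaw":0}
    - {"dx":0,"dy":0,"dz":0,"yaw":0}
    - {"dx":0,"dy":0,"dz":0,"yaw":0}
    - {"dx":0,"dy":0,"dz":0,"yaw":0}
    - {"dx":0,"dy":0,"dz":0,"yaw":0}
    - {"dx":0,"dy":0,"dz":0,"yaw":0}
    - {"dx":0,"dy":0,"dz":0,"yaw":0}
    - {"dx":0,"dy":0,"dz":0,"yaw":0}

```text
time_s: 12.12
position: [0.5578, -0.2468, 0.1823]
ee_rot: [-3.101, 0.505, 0.0]
force: [-0.7, -0.1, 0.2]
grip_width: 0.022
gripper_force: 0.0
```

Run:
```python
from st import *
o=load('wrist')['frame'].astype(int); f=grab('wrist'); n=f['frame'].astype(int)
print('diff dish',np.abs(n-o)[60:175,260:380].mean(),'ref',np.abs(n-o)[250:300,260:380].mean())
h=cv2.cvtColor(f['frame'],cv2.COLOR_RGB2HSV)[120:185,250:390]
print('orange px by header',cv2.countNonZero(cv2.inRange(h,(3,60,60),(20,255,255))))
```

```text
diff dish 1.094903381642512 ref 1.7657777777777777
orange px by header 0
```

```bash
python3 -c "
from station import bot
print(bot.sign_off())"
```

```text
the job is handed in; nothing more can be done
None
```

I pushed the dish through the flap and it dropped inside the box, at rest but tilted on the slide rather than flat on the floor; the flap is shut, both vials are still standing, and I handed the job in at about 12 s (result not shown).

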